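# Load an optics barrel and clamp the stack with its screw-down retaining ring

## Robot

A 6-joint arm with a two-finger parallel gripper is mounted at the origin on a cart in front of the work surface, level with it; the furniture and walls round the work are solid. World frame = base frame: x ahead of the robot, y to its left, z up, the work surface at z = 0. Lengths are in mm, angles in rad, forces in N, time in s.
With the tool pointing down it reaches from about 200 to 875 mm from the base axis. Payload 3.4 kg.
Tool frame: the origin (TCP) lies midway between the tips of the shut fingers; the grasp point (between the pads) lies 19 mm behind it; z points along the fingers, y is the line along which they close (so a half turn about z gives the same grasp; the last joint's range is limited). The gripper opens to 94 mm and grips with 3 to 60 N. Pads are 16 mm wide; open, the fingers measure 119 mm over their backs; the gripper's body (75 mm by 177 mm) begins 78 mm behind the grasp point.
Start: joints at [-1.337, 0.276, 1.505, -0, 1.361, -0.121], TCP at [199.758, -539.224, 205.493] pointing down, gripper open.
Joint ranges: [-2.89, 2.89], [-0.75, 2.08], [0.22, 2.7], [-1.18, 4.32], [0.11, 2.71], [-2.7, 2.7]. Speed limits (rad/s): [2.57, 2.57, 3.14, 3.14, 3.14, 3.14].

## Interface

Orientations are given as a rotation vector (axis times angle).
In Python, from cell import * gives the robot as it stands. The module is installed in compiled form; this text tells all that it offers.
- The arm moves only by the tool jog_arm, never from a script. Its argument "targets" is a list of rows, each an object with "dp": the shift along the tool's x, y, z in mm, a list of three; "turn": the turn, a rotation vector about the tool's x, y, z in rad, a list of three. In form: [{"dp": [tx, ty, tz], "turn": [ax, ay, az]}, ...]. A call has 1 to 5 rows; each row shifts and turns the commanded pose from where the row before left it, along the tool's axes as they then stand; what a row does not reach is not made up. A row lasts 1/10 s, in which the tool goes at most 50 mm and 8.59 degrees, less where a joint would pass 70% of its speed; a pose out of reach is approached as far as the arm can. A call with a gripper value outside its range is refused whole. "fingers" is the opening in per cent of the stroke, from 0 (shut) to 100 (fully open), set as the call begins (left out, the last holds). The fingers move at their own pace and stop on an object; "grip_force" is the grip in N (left out, the last holds). Time passes only in rows, so rows that do not move let the fingers close. It gives the time, the measured TCP pose, the force, the opening and the grip force at its end, in the units of the state.
- state(): the state, without advancing time (a new reading comes with each control period).
- read_camera(name): name is "scene" or "top" or "wrist"; returns a dict with "img" (384x512x3 uint8, blue, green, red), "mtx" (3x3 intrinsics, pixels), "origin" and "orientation" of the camera in the world. Camera axes: x right, y down, z forward; pixel columns grow to the right and rows downward; lengths in mm; the calibration is good to about 2 mm. The wrist camera is an equidistant fisheye: a pixel r from the principal point sees the ray r / f radians off the axis. A picture is of the moment at which its call begins. There is no depth.
- sign_off(): hands the job in; it is judged then, once.
Trained networks look in a picture, given as the dict that the camera call returned (one of the last four; its "shot" number tells which), for a name from the list of things; names that differ only in an ending like _2 or _b are one class to them, and where a whole thing is asked for, a point or a joint stands for the part that bears it (a point fixed in the world has none). Each returns a list of dicts, best first, with "score" (0 to 1); they miss things now and then, are a little off and sometimes report something else, mostly with a low value. They report only what shows in the picture. A call takes as long as a camera call.
- masks_of(picture, name): "region" (384x512 bool, what is visible of it) and "rect" ([left, top, width, height] in pixels, round what is visible of it).
The state is a dict: "time": time; "q": joint angles; "dq": joint speeds; "tau": joint torques, N m; "position": TCP position; "ee_rot": TCP orientation; "force": force on the tool from outside, world axes, zero at the start; "ft_torque": the same for the moment, N m; "width": finger opening in mm; "grasp_force": force on a finger pad.
Only numpy, scipy, OpenCV 4.12 (cv2) and the standard library are available. Lean on these libraries where they do the work, as an engineer would, in place of code of your own. Each camera call takes 0.05 s, during which the arm holds its last target. There are 200 camera calls.

## Task

Load the lens barrel of the small assembly fixture: slide the domed lens along its guide channel until it drops into the barrel, then the open spacer ring, then the flat filter, so that they lie flat on one another in that order; do not lift the parts off the deck. Then swing the clamp arm over the barrel up to its stop and screw the retaining ring down, turning its crank pin clockwise seen from above as far as it goes, so that the ring clamps the stack. Leave the other things on the bench where they are.

Things in the scene. Friction and masses are not known exactly. Their poses are not given: they have to be found in the camera images.
- barrel_mouth (a point): Centre of the barrel's mouth, flush with the top of the fixture's grey deck, 40 mm above the bench. The barrel is an upright fixed aluminium tube, bore 48 mm across, 26 mm deep from the deck to its flat floor. Axes as fixture; z up.
- fixture: Fixed fixture, origin on the bench under the barrel's axis. Guide channels run from the barrel along its +x, +y and -x axes, each 48 mm wide between aluminium strips 6 mm high, out to 125 mm from the barrel's axis, outer ends open; smooth low-friction deck. On the blind -y side a strip stands 24.5 mm from the axis, and the clamp arm's post at (0, -105 mm). Position and yaw vary
- lens_c (a point): Centre of the lens: a round aluminium cell, 44 mm across, 8 mm high, with a clear glass dome, 23 mm wide, rising 6 mm above it. The point lies on its axis (z), 4 mm above its underside. It lies flat on the deck, dome up, in one of the three channels (which one varies), 64 to 86 mm from the barrel mouth.
- spacer_c (a point): Centre of the spacer: a plain open aluminium ring, 44 mm across, 33 mm hole, 7 mm high; the point is half-way up. Lies flat in another channel, 64 to 86 mm from the mouth.
- filter_c (a point): Centre of the filter: a flat aluminium cell with a flat, closed dark pane, 44 mm across, 6 mm high; the point is half-way up. Lies flat in the third channel, 64 to 86 mm from the mouth.
- clamp_arm (a joint): Angle of the clamp arm about its upright post, rad. 0: against its stop, the ring exactly over the barrel. Parked open at 1.75 to 2.0, counter-clockwise seen from above, on the fixture's -x -y corner; it closes clockwise. A stiff hinge that stays where it is left; about 8 N at the eye moves it.
- clamp_eye (a point): Centre of the round eye at the arm's end, 105 mm from the post's axis: a flat aluminium disc, 88 mm diameter, 10 mm thick; the point is half-way up, 59 mm above the bench. Its rim can be pushed from the side; flange and crank pin above it stay inside its outline. Its y axis points from the post to the eye.
- crank (a joint): Angle of the retaining ring's flange about the upright axis through the clamp eye, rad; grows clockwise seen from above, from 0 (raised) to its stop at 7.85; starts at 0 to 0.8. The ring goes down 2.55 mm per rad; 1 to 2 N at the pin turn it, and it stays where left. Over the full stack the sprung ring meets the filter shortly before the stop and presses it with some 7 N.
- crank_pin (a point): Middle of the upright steel crank pin on the ring's flange, 34 mm from the ring's axis: 11 mm diameter, free to spin, standing 25 mm above the flange's flat top. The point is 13 mm above that top, 104 mm above the bench at crank 0 and 84 mm at the stop. The 62 mm wide flange carries nothing else.
- tray: small open tray of screws, 68x100x22 mm, a loose bystander; the origin is the centre of its underside.
- meter: hand multimeter lying flat, 128x66x34 mm, a loose bystander; the origin is the centre of its underside.
- block: green terminal block, 12x40x15 mm, a loose bystander; the origin is the centre of its underside.
- retaining_ring: The retaining ring itself: a steel tube, 41 mm outside, 32 mm inside, hanging from the flange under the clamp eye, its lower edge 12 mm above the deck when raised and 5 mm below the deck when clamping; the origin lies on its axis 1 mm above that edge.
- filter: The same filter; this point is the centre of its underside, 3 mm below filter_c.
- magnifier_lamp: Standing magnifier lamp, fixed, right of the fixture: an obstacle, not to be touched. Its round head, 160 mm across, hangs level at 190 to 230 mm above the bench over the world point x 0.605, y -0.08; its jointed arm goes from there back to the right, up to 0.35 m high. The origin lies on the bench.

How it is judged (in metres and radians):
On the way, in this order (a step that is already met when the one before it is completed fails the run):
1. the lens lies flat on the barrel's floor (horizontal distance between lens_c and barrel_mouth below 0.004 m and height (world z) of lens_c between 0.016 and 0.02 m and angle between lens_c's own z axis and vertical below 0.12 rad), for 0.2 s.
2. the spacer lies flat on the lens in the barrel (horizontal distance between spacer_c and barrel_mouth below 0.004 m and height (world z) of spacer_c between 0.0235 and 0.0275 m and angle between spacer_c's own z axis and vertical below 0.12 rad), for 0.2 s.
3. the filter lies flat on the spacer in the barrel (horizontal distance between filter_c and barrel_mouth below 0.004 m and height (world z) of filter_c between 0.03 and 0.034 m and angle between filter_c's own z axis and vertical below 0.12 rad), for 0.2 s.
4. the clamp arm is swung over the barrel to its stop (value of joint clamp_arm below 0.05 rad), for 0.2 s.
5. the retaining ring is screwed down and presses on the filter (value of joint crank above 7.55 rad and contact force between retaining_ring and filter above 2 N), for 0.2 s.
At the end, for the whole second after the job is handed in: Lens, spacer, filter stacked in the barrel in that order from the floor up, each within 4 mm of its axis, 2 mm of its height and 0.12 rad of flat; clamp arm within 0.05 rad of its stop; crank at 7.55 rad or more, the ring pressing the filter with over 2 N (all of step 1 and all of step 2 and all of step 3 and all of step 5 and value of joint clamp_arm below 0.05 rad and linear speed of filter below 0.02 m/s); the robot touches nothing.
It fails at once if a lens, spacer or filter is lifted more than 20 mm off the deck (height (world z) of any of lens_c, spacer_c, filter_c above 0.064 m).
It fails at once if a bystander is shifted by more than 30 mm (distance of any of tray, meter, block from where it was at the start of the episode above 0.03 m).
It also fails if it takes over 72 s, if anything falls off the work surface, if the arm or the gripper's body presses on something with over 40 N, if the wrist force passes 120 N, or if a joint passes its speed limit or range.

## Working session

There is one attempt and no reset: what is moved stays moved. The work goes in short steps, Python scripts to look and compute and a tool call to move; the robot and the scene stay as the last step left them, time stands still between calls to the robot, and variables do not carry over. Pictures are saved under pics/ and viewed, at most 10 in all, crops included, and the job is handed in when it is done.

Besides the shell and the picture viewer there is one more tool, called as a command line: name --argument value ..., lists and objects as JSON in quotes. jog_arm: Moves the arm, as the interface text tells. Its arguments: {"type":"object","properties":{"targets":{"type":"array","items":{"type":"object","properties":{"dp":{"type":"array","items":{"type":"number"}},"turn":{"type":"array","items":{"type":"number"}}}}},"fingers":{"type":"number"},"grip_force":{"type":"number"}},"required":["targets"]}

```bash
mkdir -p pics; cat > h.py <<'E'
from cell import *
import numpy as np, cv2
from scipy.spatial.transform import Rotation as R
def rot(o):
    o=np.array(o,float); return o if o.shape==(3,3) else R.from_rotvec(o).as_matrix()
def ray(p,u,v):
    K=np.array(p["mtx"]); return rot(p["orientation"])@np.array([(u-K[0,2])/K[0,0],(v-K[1,2])/K[1,1],1])
def at(p,u,v,z):
    d=ray(p,u,v); o=np.array(p["origin"]); return o+d*(z-o[2])/d[2]
E
python3 - <<'E'
from h import *
print(state())
for n in ("top","scene"):
    p=read_camera(n); cv2.imwrite(f"pics/{n}0.png",p["img"]); print(n,p["mtx"],p["origin"],p["orientation"])
    for t,z in (("lens_c",44),("spacer_c",43.5),("filter_c",43),("clamp_eye",64),("crank_pin",104),("fixture",40),("tray",11),("meter",17),("block",8)):
        for m in masks_of(p,t)[:2]:
            ys,xs=np.nonzero(m["region"]); r=m["rect"]
            print(t,round(m["score"],2),r,np.round(at(p,xs.mean(),ys.mean(),z)))
E
```

```text
{'time': 0.0, 'q': array([-1.33701620e+00,  2.76564336e-01,  1.50609407e+00,  1.52475980e-05,
        1.36070163e+00, -1.21004761e-01]), 'dq': array([-0.00095567, -0.00045783, -0.0007346 , -0.00010032, -0.00145979,
       -0.00013031]), 'tau': array([-6.80472967e-04, -4.04578793e+01, -2.37228602e+01,  7.03318021e-02,
        3.47022491e-02, -1.28104348e-04]), 'position': array([ 199.61639111, -538.64473813,  204.63780096]), 'ee_rot': array([-3.09055537e+00, -5.54060093e-01,  1.33003022e-04]), 'force': array([-0.18653951,  0.11447701, -0.30132252]), 'ft_torque': array([-0.01144539, -0.01424727,  0.06300249]), 'grasp_force': 0.0, 'width': 94.02935350520056}
top [[408.82148081   0.         252.67034133]
 [  0.         408.82148081 184.12514171]
 [  0.           0.           1.        ]] [ 395.88792264    6.10257514 1119.04879863] [-2.17132089  2.12413199 -0.10744903]
lens_c 0.7 [161.4, 206.3, 14.7, 16.3] [441. 253.  44.]
spacer_c 0.5 [140.3, 174.5, 15.5, 14.1] [533. 317.  44.]
filter_c 0.7 [170.1, 148.0, 15.5, 16.3] [598. 236.  43.]
clamp_eye 0.9 [201.8, 184.2, 30.7, 62.1] [431. 124.  6
[... 431 characters left out ...]
8115 -0.59437095]
lens_c 0.59 [190.0, 184.0, 6.6, 9.6] [455. 256.  44.]
spacer_c 0.49 [193.6, 175.4, 9.3, 4.1] [536. 322.  44.]
filter_c 0.32 [186.2, 171.5, 69.5, 42.9] [489. 176.  43.]
clamp_eye 0.85 [197.9, 184.3, 43.8, 26.0] [428. 128.  64.]
clamp_eye 0.31 [309.2, 233.8, 20.1, 7.5] [ 432. -208.   64.]
fixture 0.93 [188.5, 172.6, 68.9, 42.6] [493. 179.  40.]
fixture 0.42 [205.1, 193.2, 14.9, 13.3] [444. 157.  40.]
tray 0.75 [268.5, 236.2, 49.5, 30.7] [ 405. -159.   11.]
meter 0.66 [340.7, 247.7, 46.4, 36.7] [ 458. -327.   17.]
meter 0.21 [198.3, 187.4, 40.9, 22.3] [495. 200.  17.]
block 0.74 [222.2, 179.2, 12.1, 3.3] [660. 296.   8.]
block 0.53 [307.8, 234.7, 18.5, 4.7] [ 518. -160.    8.]
```

```bash
python3 - <<'E'
import cv2
a=cv2.imread("pics/top0.png")[110:270,100:300]
cv2.imwrite("pics/top0c.png",cv2.resize(a,None,fx=3.7,fy=3.7,interpolation=cv2.INTER_CUBIC))
E
```

```text
(no output)
```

View pics/top0c.png

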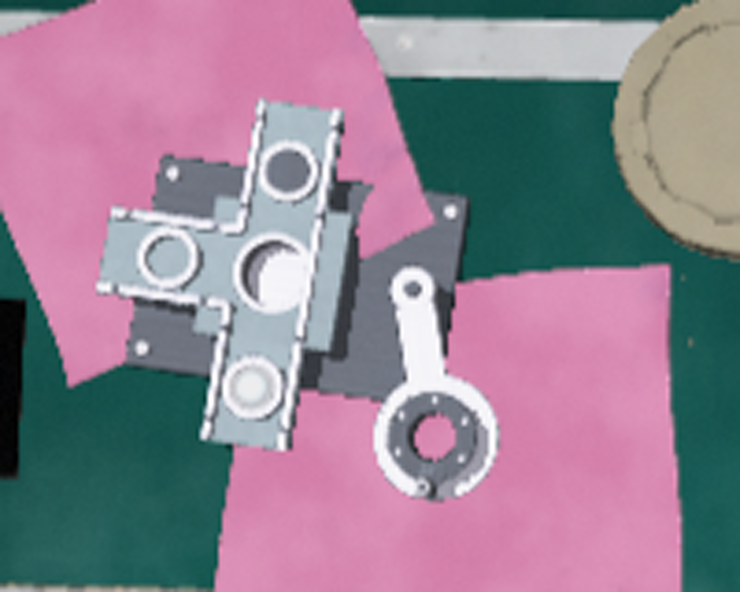

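View pics/scene0.png

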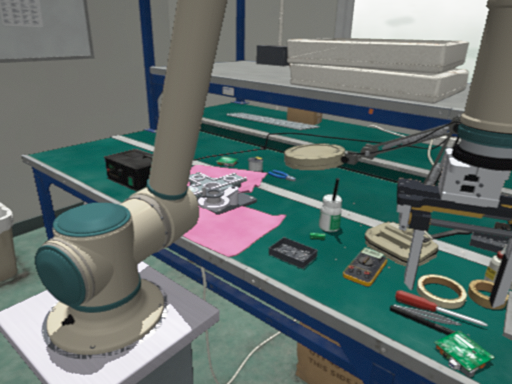

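The crop shows the barrel at about (273,275), the lens (dome) at (254,388), the spacer at (168,260), the filter at (288,170), the post at (412,290) and the crank pin at (425,488). The scene view shows nothing but the lamp near the route.

```bash
python3 - <<'E'
from h import *
p=read_camera("top")
f=lambda x,y,z: at(p,100+(x+.5)/3.7-.5,110+(y+.5)/3.7-.5,z)[:2]
P={n:f(*c) for n,c in dict(barrel=(271,275,40),lens=(254,388,46),spacer=(168,260,47),filter=(288,170,46),post=(412,289,66),eye=(435,437,67),pin=(425,488,115),
 sA=(262,104,46),sB=(241,228,46),sC=(337,117,46),sD=(287,445,46),sE=(117,213,46),sF=(235,228,46),sG=(103,288,46),sH=(225,304,46)).items()}
for k,v in P.items(): print(k,np.round(v,1))
ang=lambda a,b: np.degrees(np.arctan2(*(P[b]-P[a])[::-1]))
print(ang("lens","filter"),ang("sD","sC"),ang("sB","sA"),ang("sF","sE")-90,ang("sH","sG")-90,ang("post","barrel")-90,ang("barrel","spacer")-90)
E
```

```text
barrel [524.2 244.9]
lens [442.3 251.9]
spacer [532.7 318.2]
filter [600.3 234.8]
post [513.3 139.2]
eye [410.3 119.4]
pin [376.1 119.7]
sA [648.7 256.1]
sB [557.2 266.9]
sC [640.1 200.9]
sD [402.6 226.5]
sE [566.3 357.5]
sF [557.1 271.2]
sG [511.6 364.4]
sH [501.9 275.7]
-6.16515414022686 -6.151663237235186 -6.744590097859177 -6.117313078443885 -6.236843834259162 -5.9092633651977025 -6.603562974832727
```

jog_arm --targets '[{"dp": [22.7, -33, 0], "turn": [0, 0, -0.138]}, {"dp": [27, -29.5, 0], "turn": [0, 0, -0.138]}, {"dp": [30.8, -25.5, 0], "turn": [0, 0, -0.138]}, {"dp": [34, -21, 0], "turn": [0, 0, -0.138]}, {"dp": [36.6, -16.1, 0], "turn": [0, 0, -0.138]}]' --fingers 0

```text
time: 1.55
position: [249.1, -343.9, 205.5]
ee_rot: [2.718, 1.574, 0.0]
force: [1.0, 0.2, 0.5]
width: 57.7
grasp_force: 0.0
```

jog_arm --targets '[{"dp": [38.5, -11, 0], "turn": [0, 0, -0.138]}, {"dp": [39.6, -5.5, 0], "turn": [0, 0, -0.138]}, {"dp": [40, 0, 0], "turn": [0, 0, -0.138]}, {"dp": [47, 6, 0], "turn": [0, 0, 0]}, {"dp": [47, 6, 0], "turn": [0, 0, 0]}]'

```text
time: 2.05
position: [301.1, -135.5, 205.7]
ee_rot: [2.343, 2.091, 0.001]
force: [0.9, -0.1, 0.7]
width: 17.3
grasp_force: 0.0
```

jog_arm --targets '[{"dp": [47, 6, 0], "turn": [0, 0, 0]}, {"dp": [47, 6, 0], "turn": [0, 0, 0]}, {"dp": [47, 6, 0], "turn": [0, 0, 0]}, {"dp": [47, 6, 0], "turn": [0, 0, 0]}, {"dp": [47, 6, 0], "turn": [0, 0, 0]}]'

```text
time: 2.55
position: [357.2, 95.2, 205.9]
ee_rot: [2.341, 2.093, 0.002]
force: [1.4, -0.4, -0.2]
width: 0.7
grasp_force: 0.0
```

```bash
cat >> h.py <<'E'
B=np.array([524.4,243.2,40.]); YAW=-0.108
F=R.from_euler("z",YAW).as_matrix()
def tofix(w): return F.T@(np.array(w)-B)
def st():
    s=state(); T=R.from_rotvec(s["ee_rot"]).as_matrix()
    print("t",round(s["time"],2),"world",np.round(s["position"],1),"fix",np.round(tofix(s["position"]),1),"xhead-yaw",np.round(np.degrees(np.arctan2(T[1,0],T[0,0])-YAW),2),"tilt",np.round(T[:2,2],3),"F",np.round(F.T@s["force"],1),"w",round(s["width"],1),"q6",s["q"][5]); return s,T
E
python3 -c "
from h import *
st()"
```

```text
t 2.55 world [357.2  95.2 205.9] fix [-150.3 -165.1  165.9] xhead-yaw 89.8 tilt [ 0.002 -0.   ] F [ 1.4 -0.3 -0.2] w 0.7 q6 0.18374622286781853
```

jog_arm --targets '[{"dp": [45, 8, 0], "turn": [0, 0, 0]}, {"dp": [45, 8, 0], "turn": [0, 0, 0]}, {"dp": [45, 8, 0], "turn": [0, 0, 0]}, {"dp": [0, 0, 40], "turn": [0, 0, 0]}, {"dp": [0, 0, 0], "turn": [0, 0, 0]}]'

```text
time: 3.05
position: [392.6, 224.5, 161.8]
ee_rot: [-2.337, -2.095, 0.014]
force: [-0.8, -0.4, 0.0]
width: 0.1
grasp_force: 0.0
```

```bash
python3 - <<'E'
from h import *
st()
p=read_camera("wrist"); cv2.imwrite("pics/w1.png",p["img"]); print(p["mtx"],p["origin"],p["orientation"])
np.savez("w1.npz",K=p["mtx"],o=p["origin"],r=rot(p["orientation"]))
E
```

```text
t 3.05 world [392.6 224.5 161.8] fix [-129.   -32.8  121.8] xhead-yaw 89.94 tilt [-0.009 -0.004] F [-0.7 -0.5  0. ] w 0.1 q6 0.47492547256164463
[[297.31863964   0.         252.33003269]
 [  0.         297.31863964 195.5126242 ]
 [  0.           0.           1.        ]] [401.53370948 304.74070029 340.76684761] [ 2.85892905 -0.15417501 -0.03367541]
```

View pics/w1.png

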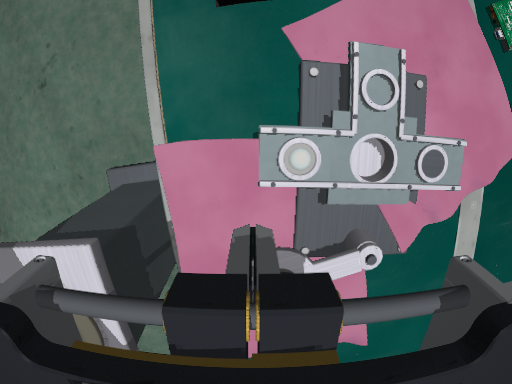

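The wrist view shows the lens at (300,158), the barrel mouth at (374,158), the spacer at (380,89) and the filter at (433,163). The shut fingertips are near (253,228).

```bash
python3 - <<'E'
from h import *
d=np.load("w1.npz")
def fish(u,v,z):
    K=d["K"]; a=np.array([u-K[0,2],v-K[1,2]])/K[0,0]; r=np.hypot(*a)
    w=d["r"]@np.array([*(np.sin(r)*a/r),np.cos(r)]); return d["o"]+w*(z-d["o"][2])/w[2]
for n,(u,v,z) in dict(lens=(300,158.5,47),lensL=(278.5,159,47),lensR=(321,159,47),barrel=(374,158,40),spacer=(380,89.5,47),filter=(433,163,46),sL1=(259,130,46),sL2=(259,186,46),sR=(461,189,46),sR2=(466,140,46),post=(370,257,66),tipc=(253,226,162),tipL=(231,232,162),tipR=(276,232,162)).items():
    w=fish(u,v,z); print(n,np.round(w,1),np.round(tofix(w),1))
E
```

```text
lens [441.8 254.6  47. ] [-83.4   2.5   7. ]
lensL [420.1 256.2  47. ] [-105.1    1.7    7. ]
lensR [463.4 252.2  47. ] [-61.7   2.3   7. ]
barrel [524.5 247.1  40. ] [-0.3  3.9  0. ]
spacer [532.8 320.   47. ] [ 0.1 77.3  7. ]
filter [598.6 237.4  46. ] [74.4  2.2  6. ]
sL1 [403.8 287.   46. ] [-124.7   30.6    6. ]
sL2 [397.8 230.3  46. ] [-124.5  -26.4    6. ]
sR [644.9 202.1  46. ] [124.2 -27.9   6. ]
sR2 [649.6 262.2  46. ] [122.4  32.4   6. ]
post [511.4 143.2  66. ] [  -2.1 -100.8   26. ]
tipc [392.7 233.5 162. ] [-129.9  -23.8  122. ]
tipL [377.9 230.8 162. ] [-144.3  -28.1  122. ]
tipR [407.2 227.7 162. ] [-114.9  -28.1  122. ]
```

```bash
python3 - <<'E'
import cv2
a=cv2.imread("pics/w1.png")[200:300,180:330]
cv2.imwrite("pics/w1c.png",cv2.resize(a,None,fx=5,fy=5,interpolation=cv2.INTER_CUBIC)*2)
E
```

```text
(no output)
```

View pics/w1c.png

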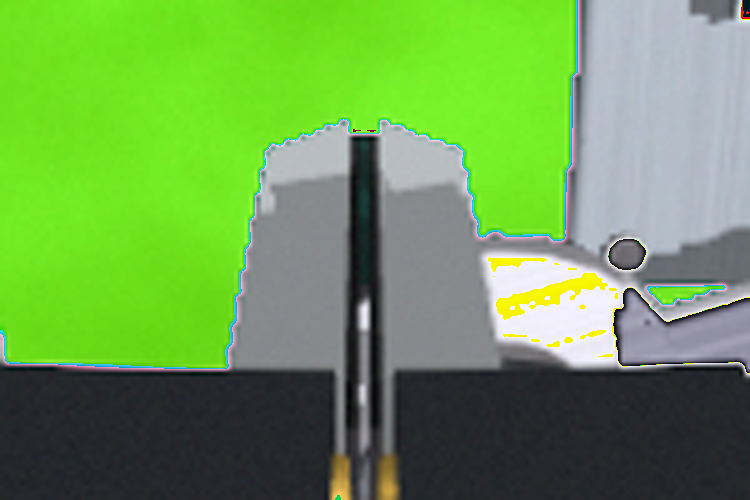

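The crop shows the shut fingertips are about 24 mm wide across y at the tip.

jog_arm --targets '[{"dp": [34, 3, 20], "turn": [0, 0, 0]}, {"dp": [0, 0, 40], "turn": [0, 0, 0]}, {"dp": [0, 0, 30], "turn": [0, 0, 0]}, {"dp": [0, 0, 15], "turn": [0, 0, 0]}, {"dp": [0, 0, 0], "turn": [0, 0, 0]}]'

```text
time: 3.6
position: [402.2, 256.8, 60.0]
ee_rot: [-2.343, -2.091, 0.004]
force: [0.6, -0.3, -0.4]
width: 0.1
grasp_force: 0.0
```

```bash
python3 -c "
from h import *
st()"
```

```text
t 3.6 world [402.2 256.8  60. ] fix [-123.     0.4   20. ] xhead-yaw 89.68 tilt [-0.002 -0.001] F [ 0.6 -0.2 -0.4] w 0.1 q6 0.5362883771824645
```

jog_arm --targets '[{"dp": [0, 0, 10], "turn": [0, 0, 0]}, {"dp": [0, 0, 7], "turn": [0, 0, 0]}, {"dp": [0, 8, 0], "turn": [0, 0, 0]}, {"dp": [0, 8, 0], "turn": [0, 0, 0]}, {"dp": [0, 8, 0], "turn": [0, 0, 0]}]'

```text
time: 4.1
position: [428.2, 255.5, 44.0]
ee_rot: [2.342, 2.093, 0.002]
force: [-0.3, -0.3, -0.4]
width: 0.5
grasp_force: 0.0
```

jog_arm --targets '[{"dp": [0, 8, 0], "turn": [0, 0, 0]}, {"dp": [0, 8, 0], "turn": [0, 0, 0]}, {"dp": [0, 8, 0], "turn": [0, 0, 0]}, {"dp": [0, 8, 0], "turn": [0, 0, 0]}, {"dp": [0, 8, 0], "turn": [0, 0, 0]}]'

```text
time: 4.6
position: [467.1, 250.8, 43.4]
ee_rot: [2.342, 2.094, -0.0]
force: [0.4, 1.0, 0.0]
width: 0.5
grasp_force: 0.1
```

jog_arm --targets '[{"dp": [0, 6, 0], "turn": [0, 0, 0]}, {"dp": [0, 5, 0], "turn": [0, 0, 0]}, {"dp": [0, 4, 0], "turn": [0, 0, 0]}, {"dp": [0, 4, 0], "turn": [0, 0, 0]}, {"dp": [0, 3, 0], "turn": [0, 0, 0]}]'

```text
time: 5.1
position: [488.5, 248.4, 43.4]
ee_rot: [2.342, 2.094, -0.0]
force: [0.0, -0.8, 0.4]
width: 0.5
grasp_force: 0.1
```

```bash
python3 - <<'E'
from h import *
st()
p=read_camera("wrist"); cv2.imwrite("pics/w2.png",cv2.resize(p["img"][:300,120:500],None,fx=2,fy=2)); 
st()
E
```

```text
t 5.1 world [488.5 248.4  43.4] fix [-36.3   1.3   3.4] xhead-yaw 89.77 tilt [-0. -0.] F [ 0.1 -0.8  0.4] w 0.5 q6 0.45563114201609844
t 5.15 world [489.1 248.5  43.5] fix [-35.7   1.4   3.5] xhead-yaw 89.77 tilt [0.001 0.   ] F [0.4 0.6 1.1] w 0.7 q6 0.45557837878754265
```

View pics/w2.png

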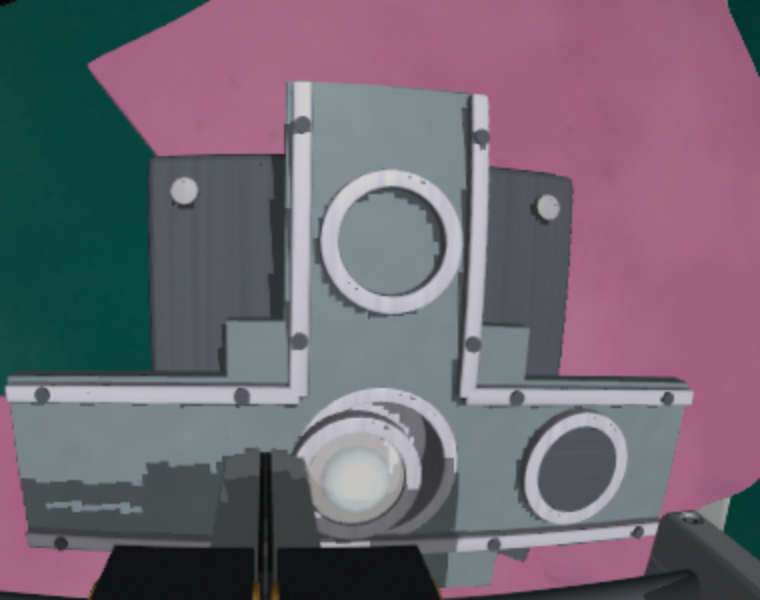

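The lens (around (360,475)) is tilted into the barrel mouth with its trailing edge still on the rim, so it needs a few more mm of push.

jog_arm --targets '[{"dp": [0, 2, 0], "turn": [0, 0, 0]}, {"dp": [0, 2, 0], "turn": [0, 0, 0]}, {"dp": [0, 1, 0], "turn": [0, 0, 0]}, {"dp": [0, 0, 0], "turn": [0, 0, 0]}, {"dp": [0, 0, 0], "turn": [0, 0, 0]}]'

```text
time: 5.65
position: [493.1, 247.9, 43.4]
ee_rot: [2.342, 2.094, -0.0]
force: [-0.9, -0.3, -0.5]
width: 0.3
grasp_force: 0.0
```

```bash
python3 - <<'E'
from h import *
st()
p=read_camera("wrist"); cv2.imwrite("pics/w3.png",cv2.resize(p["img"][170:290,230:380],None,fx=3,fy=3)); 
E
```

```text
t 5.65 world [493.1 247.9  43.4] fix [-31.6   1.3   3.4] xhead-yaw 89.77 tilt [-0. -0.] F [-0.9 -0.4 -0.5] w 0.3 q6 0.4517956221272658
```

View pics/w3.png

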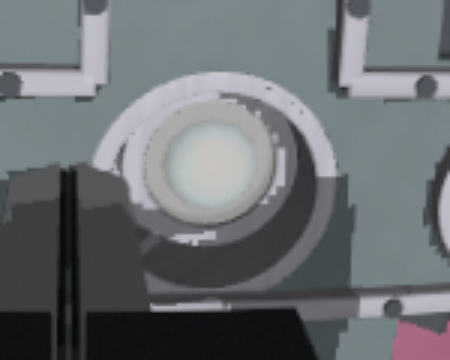

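The lens now sits down inside the barrel (crop (210,165)) and clear of the rim. Next is the spacer.

jog_arm --targets '[{"dp": [0, -4, -20], "turn": [0, 0, 0]}, {"dp": [0, 0, -25], "turn": [0, 0, 0]}, {"dp": [41, 12, 0], "turn": [0, 0, 0]}, {"dp": [41, 12, 0], "turn": [0, 0, 0]}, {"dp": [41, 12, 0], "turn": [0, 0, 0]}]'

```text
time: 6.2
position: [539.3, 367.8, 89.1]
ee_rot: [2.343, 2.093, 0.001]
force: [0.8, 0.7, 0.6]
width: 0.5
grasp_force: 0.0
```

jog_arm --targets '[{"dp": [0, 0, 20], "turn": [0, 0, 0]}, {"dp": [0, 0, 15], "turn": [0, 0, 0]}, {"dp": [0, 0, 0], "turn": [0, 0, 0]}]'

```text
time: 6.5
position: [536.8, 366.0, 50.9]
ee_rot: [-2.341, -2.094, 0.008]
force: [-0.7, -0.1, -0.8]
width: 0.6
grasp_force: 0.0
```

```bash
python3 - <<'E'
from h import *
st()
p=read_camera("wrist"); cv2.imwrite("pics/w4.png",cv2.resize(p["img"][100:380,180:480],None,fx=2,fy=2)); 
for n in("lens_c","spacer_c","filter_c"):print(n,[(round(m["score"],2),m["rect"]) for m in masks_of(p,n)[:2]])
p=read_camera("top")
for n,z in(("lens_c",22),("spacer_c",47)):
  for m in masks_of(p,n)[:1]:
    ys,xs=np.nonzero(m["region"]);print(n,m["score"],m["rect"],tofix(at(p,xs.mean(),ys.mean(),z)))
E
```

```text
t 6.5 world [536.8 366.   50.9] fix [ -0.9 123.4  10.9] xhead-yaw 89.81 tilt [-0.005 -0.003] F [-0.7 -0.2 -0.8] w 0.6 q6 0.6028114129526364
lens_c [(0.53, [250.0, 336.0, 7.3, 19.7])]
spacer_c []
filter_c [(0.84, [334.3, 341.3, 28.0, 23.4])]
lens_c 0.44 [171.2, 176.2, 9.8, 15.2] [  3.2181188    0.29704063 -18.        ]
spacer_c 0.54 [136.0, 175.1, 19.6, 10.0] [ 0.34886049 77.39129128  7.        ]
```

View pics/w4.png

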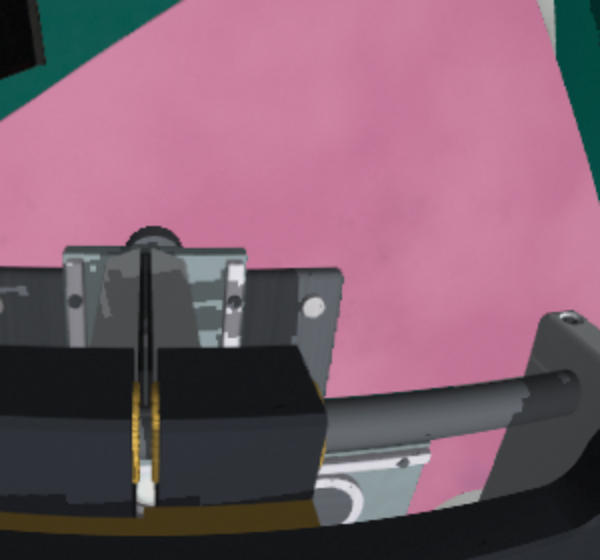

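The picture shows the fingers in the spacer channel's outer end; the spacer itself is hidden behind the gripper.

jog_arm --targets '[{"dp": [0, 1, 7.5], "turn": [0, 0, 0]}, {"dp": [-8, 0, 0], "turn": [0, 0, 0]}, {"dp": [-8, 0, 0], "turn": [0, 0, 0]}, {"dp": [-8, 0, 0], "turn": [0, 0, 0]}, {"dp": [-8, 0, 0], "turn": [0, 0, 0]}]'

```text
time: 7.35
position: [536.1, 333.7, 46.0]
ee_rot: [2.342, 2.093, -0.0]
force: [-0.4, 0.4, 0.2]
width: 0.5
grasp_force: 0.0
```

jog_arm --targets '[{"dp": [-8, 0, 0], "turn": [0, 0, 0]}, {"dp": [-8, 0, 0], "turn": [0, 0, 0]}, {"dp": [-8, 0, 0], "turn": [0, 0, 0]}, {"dp": [-8, 0, 0], "turn": [0, 0, 0]}, {"dp": [-7, 0, 0], "turn": [0, 0, 0]}]'

```text
time: 7.85
position: [531.7, 295.2, 46.0]
ee_rot: [2.342, 2.093, -0.0]
force: [0.0, 0.2, 0.6]
width: 0.5
grasp_force: 0.0
```

jog_arm --targets '[{"dp": [-5, 0, 0], "turn": [0, 0, 0]}, {"dp": [-5, 0, 0], "turn": [0, 0, 0]}, {"dp": [-4, 0, 0], "turn": [0, 0, 0]}, {"dp": [-4, 0, 0], "turn": [0, 0, 0]}, {"dp": [-3, 0, 0], "turn": [0, 0, 0]}]'

```text
time: 8.35
position: [529.4, 274.7, 45.9]
ee_rot: [2.342, 2.094, -0.0]
force: [-0.1, -0.8, 0.3]
width: 0.3
grasp_force: 0.0
```

```bash
python3 - <<'E'
from h import *
st()
p=read_camera("top"); cv2.imwrite("pics/t5.png",p["img"])
for n,z in(("lens_c",22),("spacer_c",43)):
  for m in masks_of(p,n)[:1]:
    ys,xs=np.nonzero(m["region"]);print(n,m["score"],m["rect"],tofix(at(p,xs.mean(),ys.mean(),z)))
p=read_camera("wrist")
print([(round(m["score"],2),m["rect"]) for m in masks_of(p,"spacer_c")[:2]])
E
```

```text
t 8.35 world [529.4 274.7  45.9] fix [ 1.6 31.9  5.9] xhead-yaw 89.77 tilt [-0. -0.] F [-0.  -0.8  0.3] w 0.3 q6 0.4741874994400761
lens_c 0.6 [172.0, 178.6, 8.3, 11.5] [  1.0479676   -0.07976903 -18.        ]
spacer_c 0.31 [200.6, 183.3, 32.5, 62.7] [ -78.60284479 -127.17165704    3.        ]
[(0.65, [223.8, 251.7, 56.8, 17.5])]
```

```bash
cat >> h.py <<'E'
def fish(p,u,v,z):
    K=np.array(p["mtx"]); a=np.array([u-K[0,2],v-K[1,2]])/K[0,0]; r=np.hypot(*a)+1e-9
    w=rot(p["orientation"])@np.array([a[0]*np.sin(r)/r,a[1]*np.sin(r)/r,np.cos(r)]); o=np.array(p["origin"]); return o+w*(z-o[2])/w[2]
E
python3 - <<'E'
from h import *
p=read_camera("wrist")
cv2.imwrite("pics/w5.png",cv2.resize(p["img"][200:300,190:330],None,fx=4,fy=4))
m=masks_of(p,"spacer_c")[0]["region"]
ys,xs=np.nonzero(m)
for z in (47,29):
    q=np.array([tofix(fish(p,x,y,z)) for x,y in zip(xs,ys)]); print(z,np.round(q.min(0),1),np.round(q.max(0),1))
E
```

```text
47 [-19.7  10.3   7. ] [19.3 22.1  7. ]
29 [-21.8  -0.  -11. ] [ 21.2  13.  -11. ]
```

View pics/w5.png

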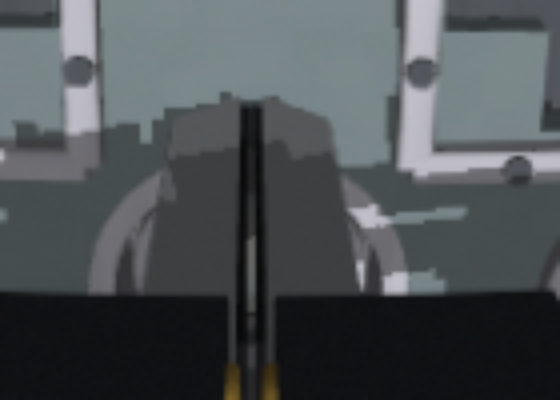

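The ring around (250,250) could be either the spacer in the bore or the barrel rim, and the fingers block the view. I'll raise the tool and look from the far side on the way to the filter.

jog_arm --targets '[{"dp": [2, 0, -20], "turn": [0, 0, 0]}, {"dp": [0, 0, -45], "turn": [0, 0, 0]}, {"dp": [-38, 30, -20], "turn": [0, 0, 0]}, {"dp": [-38, 30, 0], "turn": [0, 0, 0]}, {"dp": [0, 0, 0], "turn": [0, 0, 0]}]'

```text
time: 9.2
position: [583.5, 192.5, 131.1]
ee_rot: [2.343, 2.085, 0.003]
force: [-0.7, 0.4, 0.2]
width: 0.6
grasp_force: 0.0
```

jog_arm --targets '[{"dp": [0, 0, 0], "turn": [0, 0, 0]}]'

```text
time: 9.3
position: [579.8, 196.0, 129.8]
ee_rot: [-2.344, -2.09, 0.0]
force: [0.9, -0.4, -0.4]
width: 0.5
grasp_force: 0.0
```

```bash
python3 - <<'E'
from h import *
st()
p=read_camera("wrist")
cv2.imwrite("pics/w6.png",cv2.resize(p["img"][60:260,100:400],None,fx=2.6,fy=2.6))
for n,z in(("spacer_c",29),("filter_c",46),("lens_c",22)):
  for mm in masks_of(p,n)[:1]:
    ys,xs=np.nonzero(mm["region"])
    q=np.array([tofix(fish(p,x,y,z)) for x,y in zip(xs,ys)]); print(n,mm["score"],mm["rect"],np.round(q.min(0),1),np.round(q.max(0),1))
E
```

```text
t 9.3 world [579.8 196.  129.8] fix [ 60.2 -41.   89.8] xhead-yaw 89.64 tilt [-0.001  0.   ] F [ 0.9 -0.3 -0.4] w 0.5 q6 0.3260550073363737
spacer_c 0.73 [173.2, 136.8, 39.0, 41.3] [-21.1 -20.9 -11. ] [ 21.6  21.3 -11. ]
filter_c 0.64 [242.6, 131.4, 51.8, 50.2] [ 52.5 -19.7   6. ] [95.6 23.7  6. ]
lens_c 0.66 [173.9, 128.1, 31.5, 41.1] [-16.  -15.3 -18. ] [ 14.8  24.6 -18. ]
```

View pics/w6.png

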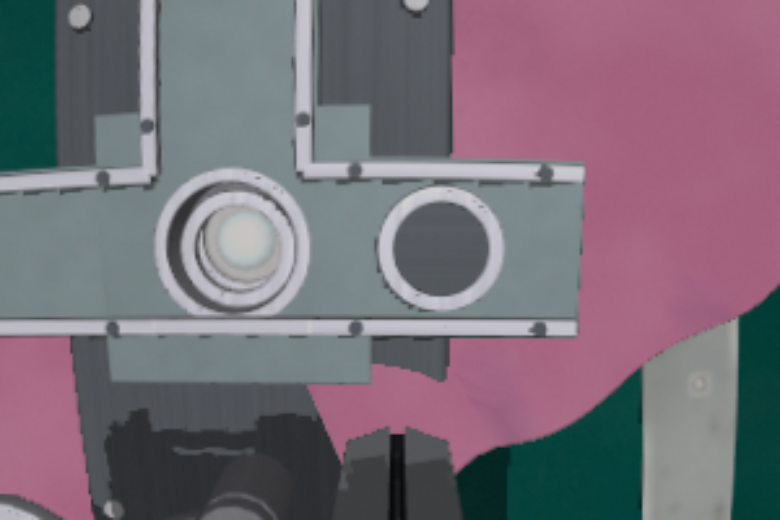

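The spacer is concentric in the barrel at lens-top height with the dome showing through. The filter is at (440,248).

jog_arm --targets '[{"dp": [21, 33, 0], "turn": [0, 0, 0]}, {"dp": [21, 33, 20], "turn": [0, 0, 0]}, {"dp": [0, 0, 30], "turn": [0, 0, 0]}, {"dp": [0, 0, 25], "turn": [0, 0, 0]}, {"dp": [0, 0, 0], "turn": [0, 0, 0]}]'

```text
time: 10.0
position: [646.1, 231.6, 50.4]
ee_rot: [-2.337, -2.093, 0.013]
force: [-0.2, -0.0, -0.3]
width: 0.4
grasp_force: 0.0
```

jog_arm --targets '[{"dp": [0, 0, 0], "turn": [0, 0, 0]}, {"dp": [0, 0, 0], "turn": [0, 0, 0]}]'

```text
time: 10.2
position: [650.8, 231.8, 56.8]
ee_rot: [2.341, 2.094, 0.004]
force: [-0.2, -0.1, 0.7]
width: 0.6
grasp_force: 0.0
```

```bash
python3 -c "
from h import *
st()"
```

```text
t 10.2 world [650.8 231.8  56.8] fix [126.9   2.3  16.8] xhead-yaw 89.81 tilt [0.003 0.001] F [-0.1 -0.1  0.7] w 0.6 q6 0.35287325443114087
```

jog_arm --targets '[{"dp": [-1, 0, 7], "turn": [0, 0, 0]}, {"dp": [0, 0, 5], "turn": [0, 0, 0]}, {"dp": [0, 0, 0], "turn": [0, 0, 0]}]'

```text
time: 10.5
position: [649.3, 229.8, 42.6]
ee_rot: [-2.342, -2.093, 0.001]
force: [-0.4, -0.0, -0.1]
width: 0.6
grasp_force: 0.0
```

```bash
python3 -c "
from h import *
st()"
```

```text
t 10.5 world [649.3 229.8  42.6] fix [1.256e+02 1.000e-01 2.600e+00] xhead-yaw 89.76 tilt [-0.001 -0.   ] F [-0.4 -0.1 -0.1] w 0.6 q6 0.35146303095960457
```

jog_arm --targets '[{"dp": [0, -8, 0], "turn": [0, 0, 0]}, {"dp": [0, -8, 0], "turn": [0, 0, 0]}, {"dp": [0, -8, 0], "turn": [0, 0, 0]}, {"dp": [0, -8, 0], "turn": [0, 0, 0]}, {"dp": [0, -8, 0], "turn": [0, 0, 0]}]'

```text
time: 11.0
position: [609.3, 234.6, 43.3]
ee_rot: [2.342, 2.094, 0.0]
force: [0.0, 0.7, 0.1]
width: 0.4
grasp_force: 0.1
```

jog_arm --targets '[{"dp": [0, -8, 0], "turn": [0, 0, 0]}, {"dp": [0, -8, 0], "turn": [0, 0, 0]}, {"dp": [0, -8, 0], "turn": [0, 0, 0]}, {"dp": [0, -6, 0], "turn": [0, 0, 0]}, {"dp": [0, -5, 0], "turn": [0, 0, 0]}]'

```text
time: 11.5
position: [574.7, 238.5, 43.0]
ee_rot: [2.342, 2.094, -0.0]
force: [0.1, -0.1, -0.1]
width: 0.5
grasp_force: 0.1
```

jog_arm --targets '[{"dp": [0, -5, 0], "turn": [0, 0, 0]}, {"dp": [0, -4, 0], "turn": [0, 0, 0]}, {"dp": [0, -4, 0], "turn": [0, 0, 0]}, {"dp": [0, -3, 0], "turn": [0, 0, 0]}, {"dp": [0, -2, 0], "turn": [0, 0, 0]}]'

```text
time: 12.0
position: [557.1, 240.4, 43.0]
ee_rot: [2.342, 2.094, -0.0]
force: [0.6, -0.1, -0.0]
width: 0.6
grasp_force: 0.0
```

jog_arm --targets '[{"dp": [0, 0, 0], "turn": [0, 0, 0]}, {"dp": [0, 0, 0], "turn": [0, 0, 0]}]'

```text
time: 12.2
position: [557.5, 240.4, 43.0]
ee_rot: [2.342, 2.093, 0.0]
force: [-0.6, -0.6, 0.1]
width: 0.7
grasp_force: 0.0
```

```bash
python3 - <<'E'
from h import *
st()
p=read_camera("wrist")
for n,z in(("filter_c",35),):
  for mm in masks_of(p,n)[:1]:
    ys,xs=np.nonzero(mm["region"])
    q=np.array([tofix(fish(p,x,y,z)) for x,y in zip(xs,ys)]); print(n,mm["score"],mm["rect"],np.round(q.min(0),1),np.round(q.max(0),1))
E
```

```text
t 12.2 world [557.5 240.4  43. ] fix [33.3  0.8  3. ] xhead-yaw 89.77 tilt [ 0. -0.] F [-0.5 -0.7  0.1] w 0.7 q6 0.40473107367949474
filter_c 0.79 [173.5, 202.6, 62.1, 57.7] [-23.7 -19.2  -5. ] [19.6 24.2 -5. ]
```

jog_arm --targets '[{"dp": [0, -1.5, 0], "turn": [0, 0, 0]}, {"dp": [0, -1, 0], "turn": [0, 0, 0]}, {"dp": [0, 0, 0], "turn": [0, 0, 0]}, {"dp": [0, 2, -30], "turn": [0, 0, 0]}, {"dp": [0, 0, -40], "turn": [0, 0, 0]}]'

```text
time: 12.8
position: [555.3, 239.9, 111.6]
ee_rot: [-2.341, -2.092, 0.008]
force: [0.7, 0.3, 0.3]
width: 0.8
grasp_force: 0.0
```

jog_arm --targets '[{"dp": [0, 0, -35], "turn": [0, 0, 0]}, {"dp": [-39, -23, 0], "turn": [0, 0, 0]}, {"dp": [-39, -23, 0], "turn": [0, 0, 0]}, {"dp": [0, 0, 0], "turn": [0, 0, 0]}, {"dp": [0, 0, 0], "turn": [0, 0, 0]}]'

```text
time: 13.3
position: [502.4, 167.7, 148.5]
ee_rot: [2.343, 2.092, 0.002]
force: [0.5, 0.1, -0.2]
width: 0.3
grasp_force: 0.0
```

```bash
python3 - <<'E'
from h import *
st()
p=read_camera("wrist")
cv2.imwrite("pics/w7.png",p["img"])
for n,z in(("filter_c",35),("clamp_eye",64),("crank_pin",104)):
  for mm in masks_of(p,n)[:1]:
    ys,xs=np.nonzero(mm["region"])
    q=np.array([tofix(fish(p,x,y,z)) for x,y in zip(xs,ys)]); print(n,mm["score"],mm["rect"],np.round(q.min(0),1),np.round(q.max(0),1))
E
```

```text
t 13.3 world [502.4 167.7 148.5] fix [-13.7 -77.4 108.5] xhead-yaw 89.69 tilt [0.001 0.001] F [ 0.5  0.2 -0.2] w 0.3 q6 0.30396623166497827
filter_c 0.83 [243.7, 91.8, 46.2, 44.9] [-23.6 -19.3  -5. ] [19.4 24.2 -5. ]
clamp_eye 0.64 [113.1, 207.2, 171.9, 87.1] [-171.  -181.5   24. ] [ 14.3 -84.9  24. ]
crank_pin 0.75 [116.1, 238.1, 77.2, 52.7] [-147.6 -152.4   64. ] [-66.4 -94.6  64. ]
```

```bash
python3 - <<'E'
import cv2
a=cv2.imread("pics/w7.png")
c=cv2.resize(a[75:155,225:310],None,fx=7,fy=7,interpolation=cv2.INTER_CUBIC)
cv2.imwrite("pics/w7c.png",c)
E
```

```text
(no output)
```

View pics/w7c.png

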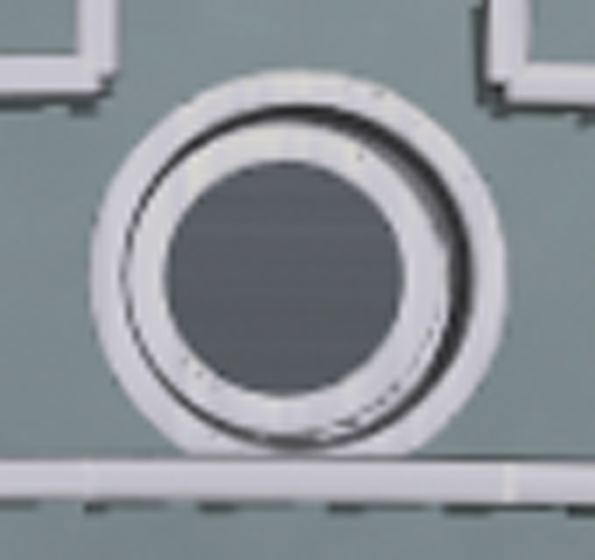

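The filter lies flat and round inside the barrel below the rim, crop centre (285,280). Now the clamp arm.

jog_arm --targets '[{"dp": [-40, -23, 0], "turn": [0, 0, 0]}, {"dp": [-40, -23, 0], "turn": [0, 0, 0]}, {"dp": [-40, -23, 0], "turn": [0, 0, 0]}, {"dp": [0, 0, 20], "turn": [0, 0, 0]}, {"dp": [0, 0, 0], "turn": [0, 0, 0]}]'

```text
time: 14.0
position: [419.2, 56.3, 126.7]
ee_rot: [-2.342, -2.091, 0.004]
force: [0.3, 0.7, -0.2]
width: 0.2
grasp_force: 0.0
```

jog_arm --targets '[{"dp": [0, 0, 30], "turn": [0, 0, 0]}, {"dp": [0, 0, 30], "turn": [0, 0, 0]}, {"dp": [0, 0, 15], "turn": [0, 0, 0]}, {"dp": [0, 0, 0], "turn": [0, 0, 0]}, {"dp": [0, 0, 0], "turn": [0, 0, 0]}]'

```text
time: 14.5
position: [421.8, 57.2, 53.4]
ee_rot: [2.341, 2.095, 0.001]
force: [0.2, 1.0, 0.2]
width: 0.6
grasp_force: 0.0
```

```bash
python3 - <<'E'
from h import *
st()
prev=None
for th in np.arange(1.9,-0.06,-0.1):
    r=8+4.5*max(0,np.cos(th))
    t=np.array([0,-105])+105*np.array([-np.sin(th),np.cos(th)])-(44+r)*np.array([np.cos(th),np.sin(th)])
    print(round(th,2),np.round(t,1),"tool dp", None if prev is None else np.round((t-prev)[::-1],1)); prev=t
E
```

```text
t 14.5 world [421.8  57.2  53.4] fix [ -81.9 -196.    13.4] xhead-yaw 89.84 tilt [0. 0.] F [0.1 1.  0.2] w 0.6 q6 0.08168610231300723
1.9 [ -82.6 -188.2] tool dp None
1.8 [ -90.4 -179.5] tool dp [ 8.7 -7.9]
1.7 [ -97.4 -170.1] tool dp [ 9.4 -7. ]
1.6 [-103.4 -160. ] tool dp [10.1 -6. ]
1.5 [-108.4 -149.8] tool dp [10.3 -5. ]
1.4 [-112.4 -139.2] tool dp [10.6 -4. ]
1.3 [-115.4 -128.2] tool dp [11. -3.]
1.2 [-117.3 -116.9] tool dp [11.2 -1.9]
1.1 [-118.1 -105.5] tool dp [11.4 -0.8]
1.0 [-117.8  -94.1] tool dp [11.5  0.3]
0.9 [-116.3  -82.7] tool dp [11.4  1.5]
0.8 [-113.7  -71.4] tool dp [11.3  2.6]
0.7 [-110.   -60.4] tool dp [11.   3.7]
0.6 [-105.3  -49.8] tool dp [10.6  4.8]
0.5 [-99.4 -39.7] tool dp [10.1  5.8]
0.4 [-92.6 -30.2] tool dp [9.5 6.8]
0.3 [-84.8 -21.3] tool dp [8.8 7.8]
0.2 [-76.1 -13.3] tool dp [8.  8.7]
0.1 [-66.7  -6.2] tool dp [7.1 9.5]
-0.0 [-56.5   0. ] tool dp [ 6.2 10.2]
```

jog_arm --targets '[{"dp": [8, -1, 0], "turn": [0, 0, 0]}, {"dp": [8.7, -8, 0], "turn": [0, 0, 0]}, {"dp": [9.4, -7, 0], "turn": [0, 0, 0]}, {"dp": [10, -6, 0], "turn": [0, 0, 0]}, {"dp": [10.3, -5, 0], "turn": [0, 0, 0]}]'

```text
time: 15.0
position: [402.4, 105.0, 54.7]
ee_rot: [2.334, 2.091, 0.006]
force: [3.9, -8.4, -0.9]
width: 0.5
grasp_force: 3.4
```

jog_arm --targets '[{"dp": [10.6, -4, 0], "turn": [0, 0, 0]}, {"dp": [11, -3, 0], "turn": [0, 0, 0]}, {"dp": [11.2, -2, 0], "turn": [0, 0, 0]}, {"dp": [11.4, -0.8, 0], "turn": [0, 0, 0]}, {"dp": [11.5, 0.3, 0], "turn": [0, 0, 0]}]'

```text
time: 15.5
position: [396.6, 161.1, 54.5]
ee_rot: [2.336, 2.093, -0.001]
force: [1.5, -8.4, 4.0]
width: 0.3
grasp_force: 3.5
```

jog_arm --targets '[{"dp": [11.4, 1.5, 0], "turn": [0, 0, 0]}, {"dp": [11.3, 2.6, 0], "turn": [0, 0, 0]}, {"dp": [11, 3.7, 0], "turn": [0, 0, 0]}, {"dp": [10.6, 4.8, 0], "turn": [0, 0, 0]}, {"dp": [0, 0, 0], "turn": [0, 0, 0]}]'

```text
time: 16.0
position: [413.1, 205.2, 54.1]
ee_rot: [2.339, 2.095, -0.001]
force: [-2.2, -2.8, 1.7]
width: 0.6
grasp_force: 1.5
```

```bash
python3 - <<'E'
from h import *
st()
p=read_camera("top")
for n,z in(("clamp_eye",64),("crank_pin",95)):
  for m in masks_of(p,n)[:1]:
    ys,xs=np.nonzero(m["region"]);print(n,m["score"],m["rect"],tofix(at(p,xs.mean(),ys.mean(),z)))
E
```

```text
t 16.0 world [413.1 205.2  54.1] fix [-106.6  -49.7   14.1] xhead-yaw 89.88 tilt [ 0.    -0.001] F [-1.9 -3.   1.7] w 0.6 q6 0.42195047626542603
clamp_eye 0.53 [180.5, 184.4, 35.7, 22.4] [-17.24121185 -83.61692825  24.        ]
crank_pin 0.56 [178.8, 201.2, 3.6, 8.5] [-52.48070403 -40.18876769  55.        ]
```

jog_arm --targets '[{"dp": [10.1, 5.8, 0], "turn": [0, 0, 0]}, {"dp": [9.5, 6.8, 0], "turn": [0, 0, 0]}, {"dp": [8.8, 7.8, 0], "turn": [0, 0, 0]}, {"dp": [8, 8.7, 0], "turn": [0, 0, 0]}, {"dp": [7.1, 9.5, 0], "turn": [0, 0, 0]}]'

```text
time: 16.65
position: [452.5, 242.0, 52.1]
ee_rot: [-2.34, -2.092, 0.013]
force: [-5.2, -4.6, 1.7]
width: 0.3
grasp_force: 3.0
```

jog_arm --targets '[{"dp": [4, 5, 0], "turn": [0, 0, 0]}, {"dp": [1, 2, 0], "turn": [0, 0, 0]}, {"dp": [0, 2, 0], "turn": [0, 0, 0]}, {"dp": [0, 0, 0], "turn": [0, 0, 0]}, {"dp": [0, 0, 0], "turn": [0, 0, 0]}]'

```text
time: 17.15
position: [461.9, 247.1, 52.0]
ee_rot: [-2.34, -2.09, 0.01]
force: [-5.7, -1.0, 0.5]
width: 0.6
grasp_force: 2.8
```

```bash
python3 -c "
from h import *
st()"
```

```text
t 17.15 world [461.9 247.1  52. ] fix [-62.5  -2.9  12. ] xhead-yaw 89.72 tilt [-0.008 -0.001] F [-5.6 -1.6  0.5] w 0.6 q6 0.46891360977027124
```

jog_arm --targets '[{"dp": [0.5, 2, 0], "turn": [0, 0, 0]}, {"dp": [0.5, 2, 0], "turn": [0, 0, 0]}, {"dp": [0, 1, 0], "turn": [0, 0, 0]}, {"dp": [0, 0, 0], "turn": [0, 0, 0]}]'

```text
time: 17.55
position: [466.4, 248.4, 52.0]
ee_rot: [-2.339, -2.088, 0.01]
force: [-6.9, 1.3, 1.4]
width: 0.5
grasp_force: 3.6
```

jog_arm --targets '[{"dp": [0, 1, 0], "turn": [0, 0, 0]}, {"dp": [0, 1, 0], "turn": [0, 0, 0]}, {"dp": [0, 0, 0], "turn": [0, 0, 0]}]'

```text
time: 17.85
position: [468.0, 248.9, 52.0]
ee_rot: [-2.339, -2.086, 0.009]
force: [-7.7, 3.3, 0.9]
width: 0.4
grasp_force: 4.0
```

```bash
python3 - <<'E'
from h import *
st()
p=read_camera("top")
for n,z in(("clamp_eye",64),("crank_pin",100)):
  for m in masks_of(p,n)[:1]:
    ys,xs=np.nonzero(m["region"]);print(n,m["score"],m["rect"],tofix(at(p,xs.mean(),ys.mean(),z)))
E
```

```text
t 17.85 world [468.  248.9  52. ] fix [-56.6  -0.4  12. ] xhead-yaw 89.65 tilt [-0.009  0.002] F [-8.1  2.5  0.9] w 0.4 q6 0.46449154407606424
clamp_eye 0.87 [164.3, 173.2, 52.2, 27.6] [ -2.34734457 -45.90260532  24.        ]
crank_pin 0.7 [162.1, 178.2, 18.8, 16.0] [ -2.67686239 -10.07665046  60.        ]
```

jog_arm --targets '[{"dp": [0, 1, 0], "turn": [0, 0, 0]}, {"dp": [0, 1, 0], "turn": [0, 0, 0]}, {"dp": [0, 0, 0], "turn": [0, 0, 0]}]'

```text
time: 18.3
position: [469.7, 249.3, 52.0]
ee_rot: [-2.338, -2.085, 0.008]
force: [-9.2, 4.6, 0.0]
width: 0.3
grasp_force: 4.5
```

jog_arm --targets '[{"dp": [0, 1, 0], "turn": [0, 0, 0]}, {"dp": [0, 1, 0], "turn": [0, 0, 0]}, {"dp": [0, 0, 0], "turn": [0, 0, 0]}]'

```text
time: 18.6
position: [470.4, 249.5, 52.0]
ee_rot: [-2.337, -2.083, 0.01]
force: [-10.9, 5.4, 3.5]
width: 0.2
grasp_force: 5.8
```

```bash
python3 - <<'E'
from h import *
st()
E
```

```text
t 18.6 world [470.4 249.5  52. ] fix [-54.4   0.4  12. ] xhead-yaw 89.6 tilt [-0.012  0.004] F [-11.4   4.2   3.5] w 0.2 q6 0.4611525797274698
```

jog_arm --targets '[{"dp": [0, 2, 0], "turn": [0, 0, 0]}, {"dp": [0, 2, 0], "turn": [0, 0, 0]}, {"dp": [0, 0, 0], "turn": [0, 0, 0]}]'

```text
time: 18.9
position: [470.4, 249.5, 52.0]
ee_rot: [-2.334, -2.078, 0.019]
force: [-17.8, 7.9, 8.8]
width: 0.4
grasp_force: 9.4
```

```bash
python3 - <<'E'
from h import *
st()
E
```

```text
t 18.9 world [470.4 249.5  52. ] fix [-54.4   0.4  12. ] xhead-yaw 89.55 tilt [-0.02   0.004] F [-18.6   6.    8.8] w 0.4 q6 0.457753358941221
```

jog_arm --targets '[{"dp": [0, -10, 0], "turn": [0, 0, 0]}, {"dp": [0, -12, -20], "turn": [0, 0, 0]}, {"dp": [-10, 0, -45], "turn": [0, 0, 0]}, {"dp": [-40, 10, -40], "turn": [0, 0, 0]}, {"dp": [0, 0, 0], "turn": [0, 0, 0]}]' --fingers 30

```text
time: 19.4
position: [467.0, 203.0, 157.9]
ee_rot: [2.34, 2.087, 0.016]
force: [0.7, 1.2, -0.2]
width: 27.7
grasp_force: 0.0
```

jog_arm --targets '[{"dp": [0, 0, 0], "turn": [0, 0, 0]}, {"dp": [0, 0, 0], "turn": [0, 0, 0]}]'

```text
time: 19.6
position: [461.8, 204.3, 151.7]
ee_rot: [-2.342, -2.092, 0.002]
force: [0.4, 0.3, -0.4]
width: 28.2
grasp_force: 0.0
```

```bash
python3 - <<'E'
from h import *
st()
p=read_camera("wrist"); cv2.imwrite("pics/w8.png",p["img"]); np.savez("w8.npz",K=p["mtx"],o=p["origin"],r=rot(p["orientation"]))
for n,z in(("clamp_eye",64),("crank_pin",104),("retaining_ring",91)):
  for mm in masks_of(p,n)[:1]:
    ys,xs=np.nonzero(mm["region"]); np.save("m_"+n,mm["region"])
    q=np.array([tofix(fish(p,x,y,z)) for x,y in zip(xs,ys)]); print(n,mm["score"],mm["rect"],np.round(q.min(0),1),np.round(q.max(0),1),np.round(q.mean(0),1))
p=read_camera("top"); cv2.imwrite("pics/t8.png",p["img"])
for n,z in(("clamp_eye",64),("crank_pin",104)):
  for m in masks_of(p,n)[:1]:
    ys,xs=np.nonzero(m["region"]);print(n,m["score"],m["rect"],np.round(tofix(at(p,xs.mean(),ys.mean(),z)),1))
E
```

```text
t 19.6 world [461.8 204.3 151.7] fix [-58.  -45.4 111.7] xhead-yaw 89.75 tilt [-0.002  0.   ] F [ 0.4  0.3 -0.4] w 28.2 q6 0.38999738577912585
clamp_eye 0.84 [270.2, 100.4, 91.5, 167.6] [ -43.3 -118.    24. ] [43.2 45.6 24. ] [ -1.3 -13.9  24. ]
crank_pin 0.69 [288.0, 106.2, 68.3, 83.4] [-33.2 -24.3  64. ] [24.8 42.  64. ] [-3.   7.1 64. ]
retaining_ring 0.88 [313.8, 135.3, 25.3, 36.1] [ -9.8 -12.9  51. ] [14.1 17.4 51. ] [ 5.2 -0.1 51. ]
clamp_eye 0.79 [175.1, 175.0, 40.8, 18.2] [  0.6 -75.1  24. ]
```

```bash
python3 - <<'E'
from h import *
d=np.load("w8.npz"); p=dict(mtx=d["K"],origin=d["o"],orientation=d["r"]); print("cam fix",tofix(d["o"]))
m=np.load("m_crank_pin.npy"); img=cv2.imread("pics/w8.png")
ys,xs=np.nonzero(m)
for z in (91,115):
    q=np.array([tofix(fish(p,x,y,z))[:2] for x,y in zip(xs,ys)])
    r=np.hypot(*q.T); a=np.degrees(np.arctan2(q[:,1],q[:,0]))%360
    print(z,[(b,round(r[(a>=b)&(a<b+15)].max(),0)) for b in range(0,360,15) if ((a>=b)&(a<b+15)).any()])
g=cv2.cvtColor(img,cv2.COLOR_BGR2GRAY)
# rectified patch at z=91 plane, 2 mm cells: x -44..44, y 46..10
def px(w):
    c=d["r"].T@(w-d["o"]); t=np.arctan2(np.hypot(c[0],c[1]),c[2]); s=t/np.hypot(c[0],c[1])*d["K"][0,0]
    return d["K"][0,2]+c[0]*s, d["K"][1,2]+c[1]*s
for y in range(48,12,-2):
    print("%3d"%y," ".join("%3d"%g[int(round(v)),int(round(u))] for u,v in [px(B+F@np.array([x,y,64.])) for x in range(-24,34,2)]))
E
```

```text
cam fix [-58.63809859  34.44180482 291.07353209]
91 [(0, np.float64(30.0)), (15, np.float64(30.0)), (30, np.float64(31.0)), (45, np.float64(42.0)), (60, np.float64(44.0)), (75, np.float64(43.0)), (90, np.float64(33.0)), (105, np.float64(33.0)), (120, np.float64(33.0)), (135, np.float64(33.0)), (150, np.float64(33.0)), (165, np.float64(32.0)), (180, np.float64(31.0)), (195, np.float64(30.0)), (210, np.float64(30.0)), (225, np.float64(29.0)), (240, np.float64(28.0)), (255, np.float64(28.0)), (270, np.float64(28.0)), (285, np.float64(27.0)), (300, np.float64(29.0)), (315, np.float64(29.0)), (330, np.float64(28.0)), (345, np.float64(30.0))]
115 [(0, np.float64(21.0)), (15, np.float64(22.0)), (30, np.float64(24.0)), (45, np.float64(27.0)), (60, np.float64(41.0)), (75, np.float64(42.0)), (90, np.float64(42.0)), (105, np.float64(35.0)), (120, np.float64(36.0)), (135, np.float64(37.0)), (150, np.float64(36.0)), (165, np.float64(35.0)), (180, np.float64(33.0)), (195, np.float64(30.0)), (210, np.float64(29.0)), (225, np.float64(26.0)), (240, np.float64(24.0)), (255, np.float64(22.0)), (270, np
[... 1601 characters left out ...]
  95  94  93  91  93  94  89  81 116  53 107  99  92  90  91  90  85 174 202 199 180 136 138 139 138
 22  95 140 206 150  93  92  93  90  93  93  89  89  91  79  90  98  93  89  89  89  89  88 202 198 199 137 138 138 138
 20  95 148 207 156  92  92  92  89  87  73  69  81  86  89  94  93  92  90  89  87  90  85 185 198 201 138 138 139 139
 18  93  93  82  92  91  92  88  60  48  88 117  52  49  60  64  91  88  90  88  87  91  90  90 198 201 193 139 139 139
 16  92  93  94  90  90  68  52  54  54  54  85 121  58  49  45  73  88  90  89  86  90  90  89 137 199 199 137 138 138
 14  93  93  94  90  84  54  56  55  55  55  59 120 117  51  50  53  50  86  86  88  89  89  89  86 200 199 138 138 138
```

jog_arm --targets '[{"dp": [39, 33, 0], "turn": [0, 0, 0]}, {"dp": [39, 33, 0], "turn": [0, 0, 0]}, {"dp": [0, 0, 15], "turn": [0, 0, 0]}, {"dp": [0, 0, 0], "turn": [0, 0, 0]}, {"dp": [0, 0, 0], "turn": [0, 0, 0]}]'

```text
time: 20.45
position: [534.3, 272.2, 137.1]
ee_rot: [-2.341, -2.093, 0.004]
force: [-0.1, -0.5, 0.6]
width: 28.1
grasp_force: 0.0
```

```bash
python3 -c "
from h import *
st()"
```

```text
t 20.45 world [534.3 272.2 137.1] fix [ 6.7 29.9 97.1] xhead-yaw 89.79 tilt [-0.002 -0.001] F [-0.  -0.5  0.6] w 28.1 q6 0.4671367453653381
```

jog_arm --targets '[{"dp": [3, 1, 10], "turn": [0, 0, 0]}, {"dp": [0, 0, 15], "turn": [0, 0, 0]}, {"dp": [0, 0, 10], "turn": [0, 0, 0]}, {"dp": [0, 0, 5], "turn": [0, 0, 0]}, {"dp": [0, 0, 0], "turn": [0, 0, 0]}]'

```text
time: 20.95
position: [536.1, 275.0, 97.2]
ee_rot: [-2.342, -2.093, 0.002]
force: [-0.2, -0.7, 0.1]
width: 27.9
grasp_force: 0.0
```

jog_arm --targets '[{"dp": [0, 0, 0], "turn": [0, 0, 0]}, {"dp": [0, 0, 0], "turn": [0, 0, 0]}, {"dp": [0, 0, 0], "turn": [0, 0, 0]}, {"dp": [0, 0, 0], "turn": [0, 0, 0]}, {"dp": [0, 0, 0], "turn": [0, 0, 0]}]' --fingers 0 --grip_force 12

```text
time: 21.45
position: [537.5, 275.6, 98.4]
ee_rot: [2.342, 2.093, 0.003]
force: [1.4, 0.4, 1.6]
width: 10.1
grasp_force: 12.0
```

```bash
python3 -c "
from h import *
st()"
```

```text
t 21.45 world [537.5 275.6  98.4] fix [ 9.5 33.6 58.4] xhead-yaw 89.77 tilt [0.002 0.   ] F [1.4 0.5 1.6] w 10.1 q6 0.4708620736717104
```

```bash
python3 -c "
import numpy as np
for k in range(18):
    a,b=np.radians([16+20*k,36+20*k]); print(16+20*k, np.round(34*np.array([np.cos(b)-np.cos(a),np.sin(b)-np.sin(a)]),1))"
```

```text
16 [-5.2 10.6]
36 [-8.5  8.2]
56 [-10.8   4.8]
76 [-11.8   0.8]
96 [-11.4  -3.3]
116 [-9.6 -6.9]
136 [-6.6 -9.8]
156 [ -2.9 -11.5]
176 [  1.2 -11.7]
196 [  5.2 -10.6]
216 [ 8.5 -8.2]
236 [10.8 -4.8]
256 [11.8 -0.8]
276 [11.4  3.3]
296 [9.6 6.9]
316 [6.6 9.8]
336 [ 2.9 11.5]
356 [-1.2 11.7]
```

jog_arm --targets '[{"dp": [-5.2, 11.6, 0.9], "turn": [0, 0, 0]}, {"dp": [-8.5, 8.2, 0.9], "turn": [0, 0, 0]}, {"dp": [-10.8, 4.8, 0.9], "turn": [0, 0, 0]}, {"dp": [-11.8, 0.8, 0.9], "turn": [0, 0, 0]}, {"dp": [0, 0, 0], "turn": [0, 0, 0]}]'

```text
time: 21.95
position: [558.2, 233.7, 94.4]
ee_rot: [2.343, 2.091, -0.002]
force: [0.3, -1.6, 3.7]
width: 10.5
grasp_force: 12.0
```

```bash
python3 -c "
from h import *
st()"
```

```text
t 21.95 world [558.2 233.7  94.4] fix [34.7 -5.8 54.4] xhead-yaw 89.68 tilt [-0.    -0.002] F [ 0.4 -1.5  3.7] w 10.5 q6 0.39737068298661943
```

jog_arm --targets '[{"dp": [-11.4, -3.3, 0.9], "turn": [0, 0, 0]}, {"dp": [-9.6, -6.9, 0.9], "turn": [0, 0, 0]}, {"dp": [-6.6, -9.8, 0.9], "turn": [0, 0, 0]}, {"dp": [-2.9, -11.5, 0.9], "turn": [0, 0, 0]}, {"dp": [0, 0, 0], "turn": [0, 0, 0]}]'

```text
time: 22.45
position: [521.0, 209.5, 90.7]
ee_rot: [-2.342, -2.092, 0.001]
force: [-2.0, 3.2, 4.8]
width: 10.5
grasp_force: 12.0
```

```bash
python3 -c "
from h import *
st()"
```

```text
t 22.45 world [521.  209.5  90.7] fix [  0.3 -33.9  50.7] xhead-yaw 89.75 tilt [-0.002  0.   ] F [-2.3  2.9  4.8] w 10.5 q6 0.3697090353160884
```

jog_arm --targets '[{"dp": [1.2, -11.7, 0.5], "turn": [0, 0, 0]}, {"dp": [5.2, -10.6, 0.9], "turn": [0, 0, 0]}, {"dp": [8.5, -8.2, 0.9], "turn": [0, 0, 0]}, {"dp": [10.8, -4.8, 0.9], "turn": [0, 0, 0]}, {"dp": [11.8, -0.8, 0.9], "turn": [0, 0, 0]}]'

```text
time: 22.95
position: [491.8, 251.4, 86.5]
ee_rot: [2.339, 2.094, -0.0]
force: [4.4, -2.6, 1.9]
width: 10.4
grasp_force: 12.0
```

jog_arm --targets '[{"dp": [0, 0, 0], "turn": [0, 0, 0]}]'

```text
time: 23.05
position: [492.3, 252.6, 86.4]
ee_rot: [2.34, 2.095, 0.002]
force: [4.2, 1.1, 2.8]
width: 10.4
grasp_force: 12.0
```

```bash
python3 -c "
from h import *
st()"
```

```text
t 23.05 world [492.3 252.6  86.4] fix [-33.    5.9  46.4] xhead-yaw 89.89 tilt [0.001 0.   ] F [4.1 1.6 2.8] w 10.4 q6 0.4587375631584615
```

jog_arm --targets '[{"dp": [11.4, 4.8, 0.8], "turn": [0, 0, 0]}, {"dp": [9.6, 6.9, 0.8], "turn": [0, 0, 0]}, {"dp": [6.6, 9.8, 0.8], "turn": [0, 0, 0]}, {"dp": [2.9, 11.5, 0.9], "turn": [0, 0, 0]}, {"dp": [-1.2, 11.7, 0.9], "turn": [0, 0, 0]}]'

```text
time: 23.55
position: [538.4, 275.7, 82.0]
ee_rot: [-2.34, -2.092, 0.005]
force: [-1.4, -1.1, 5.8]
width: 10.7
grasp_force: 12.0
```

jog_arm --targets '[{"dp": [0, 0, 0], "turn": [0, 0, 0]}]'

```text
time: 23.65
position: [540.1, 274.8, 82.0]
ee_rot: [-2.343, -2.093, 0.003]
force: [1.3, -0.4, 5.3]
width: 10.5
grasp_force: 12.0
```

```bash
python3 -c "
from h import *
st()"
```

```text
t 23.65 world [540.1 274.8  82. ] fix [12.2 33.1 42. ] xhead-yaw 89.74 tilt [-0.001 -0.001] F [ 1.4 -0.3  5.3] w 10.5 q6 0.4688617240982149
```

jog_arm --targets '[{"dp": [-5.9, 10.2, 0.6], "turn": [0, 0, 0]}, {"dp": [-9, 7.6, 0.8], "turn": [0, 0, 0]}, {"dp": [-11.1, 4, 0.8], "turn": [0, 0, 0]}, {"dp": [-5.9, 0.5, 0.4], "turn": [0, 0, 0]}, {"dp": [0, 0, 0], "turn": [0, 0, 0]}]'

```text
time: 24.15
position: [558.9, 239.6, 79.6]
ee_rot: [2.342, 2.091, 0.002]
force: [4.8, -0.4, 0.6]
width: 10.2
grasp_force: 12.0
```

jog_arm --targets '[{"dp": [0, 0, 0], "turn": [0, 0, 0]}, {"dp": [0, 0, 0], "turn": [0, 0, 0]}]'

```text
time: 24.35
position: [558.9, 239.8, 79.6]
ee_rot: [2.339, 2.092, 0.0]
force: [4.9, -1.6, -0.0]
width: 10.4
grasp_force: 12.0
```

```bash
python3 -c "
from h import *
st()"
```

```text
t 24.35 world [558.9 239.8  79.6] fix [34.7  0.3 39.6] xhead-yaw 89.8 tilt [ 0.002 -0.002] F [ 5. -1. -0.] w 10.4 q6 0.40544358099548056
```

jog_arm --targets '[{"dp": [-2, 1.5, 0], "turn": [0, 0, 0]}, {"dp": [-2, 0, 0], "turn": [0, 0, 0]}, {"dp": [-2, 0, 0], "turn": [0, 0, 0]}, {"dp": [0, 0, 0], "turn": [0, 0, 0]}, {"dp": [0, 0, 0], "turn": [0, 0, 0]}]'

```text
time: 24.85
position: [558.9, 238.5, 79.6]
ee_rot: [-2.34, -2.09, -0.008]
force: [3.9, 9.0, -2.1]
width: 10.5
grasp_force: 12.0
```

```bash
python3 -c "
from h import *
st()"
```

```text
t 24.85 world [558.9 238.5  79.6] fix [34.8 -1.  39.6] xhead-yaw 89.71 tilt [0.001 0.007] F [ 2.9  9.3 -2.1] w 10.5 q6 0.3951095999604693
```

jog_arm --targets '[{"dp": [0, 0, 0], "turn": [0, 0, 0]}, {"dp": [0, 0, 0], "turn": [0, 0, 0]}, {"dp": [0, 0, 0], "turn": [0, 0, 0]}, {"dp": [0, 0, 0], "turn": [0, 0, 0]}, {"dp": [0, 0, -15], "turn": [0, 0, 0]}]' --fingers 30

```text
time: 25.35
position: [556.3, 233.8, 92.8]
ee_rot: [-2.341, -2.092, 0.009]
force: [-0.1, -0.2, 0.8]
width: 28.1
grasp_force: 0.0
```

jog_arm --targets '[{"dp": [0, 0, -25], "turn": [0, 0, 0]}, {"dp": [0, 0, -40], "turn": [0, 0, 0]}, {"dp": [-20, -30, -10], "turn": [0, 0, 0]}, {"dp": [-20, -30, 0], "turn": [0, 0, 0]}, {"dp": [0, 0, 0], "turn": [0, 0, 0]}]'

```text
time: 25.85
position: [489.4, 199.8, 170.0]
ee_rot: [-2.341, -2.092, 0.007]
force: [0.0, 0.2, -0.0]
width: 28.3
grasp_force: 0.0
```

jog_arm --targets '[{"dp": [0, 0, 0], "turn": [0, 0, 0]}, {"dp": [0, 0, 0], "turn": [0, 0, 0]}]'

```text
time: 26.05
position: [495.4, 201.9, 169.8]
ee_rot: [2.342, 2.093, 0.001]
force: [-0.1, 0.6, -1.2]
width: 28.3
grasp_force: 0.0
```

```bash
python3 - <<'E'
from h import *
st()
p=read_camera("wrist")
for n,z in(("clamp_eye",64),("crank_pin",71)):
  for mm in masks_of(p,n)[:1]:
    ys,xs=np.nonzero(mm["region"])
    q=np.array([tofix(fish(p,x,y,z)) for x,y in zip(xs,ys)]); print(n,mm["score"],np.round(q.min(0),1),np.round(q.max(0),1))
    r=np.hypot(q[:,0],q[:,1]); a=np.degrees(np.arctan2(q[:,1],q[:,0]))
    if n!="clamp_eye": print([(b,round(r[(a>=b)&(a<b+15)].max())) for b in range(-180,180,15) if ((a>=b)&(a<b+15)).any()])
E
```

```text
t 26.05 world [495.4 201.9 169.8] fix [-24.4 -44.1 129.8] xhead-yaw 89.76 tilt [0.001 0.   ] F [-0.2  0.6 -1.2] w 28.3 q6 0.3692125158040777
clamp_eye 0.88 [ -43.1 -115.9   24. ] [46.1 45.4 24. ]
crank_pin 0.84 [-30.4 -26.2  31. ] [45.3 33.  31. ]
[(-180, 31), (-165, 30), (-150, 30), (-135, 29), (-120, 28), (-105, 27), (-90, 27), (-75, 28), (-60, 29), (-45, 29), (-30, 29), (-15, 45), (0, 44), (15, 37), (30, 31), (45, 32), (60, 33), (75, 33), (90, 33), (105, 33), (120, 32), (135, 32), (150, 32), (165, 30)]
```

```bash
python3 -c "
from cell import *
print(sign_off())"
```

```text
the job is handed in; nothing more can be done
None
```

I loaded the lens, spacer and filter into the barrel in order, swung the clamp arm to its stop, and screwed the retaining ring down to its stop. I then handed the job in at about 26 s; the hand-in returned no verdict, and the ring's pressure on the filter was not measured directly.

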